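# Pop the green colour pot out of its dock and trap it with the other finger

### The job

Press the blue key of the dock that holds the green-capped pot with one fingertip so that the pot pops free, and trap it with the other finger as it shoots down the chute, before it gets away, so that it stays upright on the chute. Finish while still holding: one finger keeping the key down, the other keeping the pot stopped against the spring pusher. Do not pinch, lift or carry the pot, do not touch it before it pops, and leave the orange-capped pot, its key and everything else on the bench alone.

Things in the scene. Friction and masses are not known exactly. Their poses are not given: they have to be found in the camera images.
- green_dock: The grey colour-pot dock that holds the green-capped pot, fixed; foot 190 x 75 mm, level steel chute 39 mm wide between low rails. Origin on the bench, x along the chute, z up. Along x, in mm: blue key +33 to +59, brass pusher plate +25 to +30, waiting pot -11 to +25, red stop lip -12 to -16, then open chute to -85. Heights: floor 24, lip 30, rails 34, pusher 51.5, key 50 (40 pressed).
- orange_dock: the second dock, just like green_dock (either may stand left or right), which holds the orange-capped pot; to be left alone
- green_pusher (a joint): travel of the green dock's spring pusher plate towards dock -x: 0 cocked behind the waiting pot, 0.045 m out. Once the key is about 6 mm down the lip is under the floor and the pusher throws the pot along -x in 0.1 to 0.2 s at some 0.6 m/s; it pushes with 2.5 N, 1.6 N at its end. Only a finger stops the pot
- green_catch (a point): point on the chute's middle line at dock x = -41 mm, 40 mm above the bench (the height of the pressed key): a good place for the near face of the catching finger. It is 87 mm along -x from the key's centre; there the freed pot is stopped after 30 mm. A finger up to 20 mm nearer the key still clears the waiting pot
- green_key_top (a point): centre of the top face of the green-pot dock's blue key, a pad 26 mm (along the chute) x 34 mm; moves with the key
- green_key (a joint): travel of the blue key of the green pot's dock, pressed straight down: 0 up, 0.010 m fully down; springs back; 2 N to start, about 5 N fully down
- orange_key (a joint): travel of the blue key of the orange pot's dock, pressed straight down: 0 up, 0.010 m fully down; springs back; 2 N to start, about 5 N fully down
- green_pot: square glazed white pot 36 x 36 mm, 30 mm tall, with a round green cap 31 mm across on top (42 mm tall in all), 90 to 160 g, standing in the green dock; origin at the centre of its underside, z up. Waiting, its origin is at x = +7 mm in its dock's frame; its origin moves towards the dock's -x as it leaves
- orange_pot: square glazed white pot 36 x 36 mm, 30 mm tall, with a round orange cap 31 mm across on top (42 mm tall in all), 90 to 160 g, standing in the orange dock; origin at the centre of its underside, z up. Waiting, its origin is at x = +7 mm in its dock's frame
- tea_cup: white handleless tea cup, 60 mm across, 55 mm tall, between the docks; origin at its underside
- sponge: yellow sponge block 70 x 50 x 30 mm, in front of the robot; origin at its underside
- mug: white mug, 80 mm across, 85 mm tall, left side; origin at its underside
- bowl: yellow-ochre bowl, 124 mm across, 60 mm tall, left side; origin at its underside
- brush_jar: black jar 80 mm across and 75 mm tall with brushes standing in it, 160 mm tall in all, far side; origin at its underside
- spatula: spatula 200 mm long lying on the bench, right side
- medium_bottle: amber bottle 52 mm across, 120 mm tall, right side; origin at its underside
Not all that is in view belongs to the job. There is more than one size of the green_pot; the one meant has the size given above.

How it is judged:
By the outcome, as a careful person would: the job done as asked, in the order asked, and still so for the second after the job is handed in, while the arm keeps its last pose, push and grip.
It also fails if it takes over 29 s, if anything falls off the work surface, if the arm or the gripper's body presses on something with over 40 N, if the wrist force passes 120 N, or if a joint passes its speed limit or range.

### The arm

A 7-joint arm with a two-finger parallel gripper is mounted at the origin on the work surface. World frame = base frame: x ahead of the robot, y to its left, z up, the work surface at z = 0. Lengths are in m, angles in rad, forces in N, time in s.
With the tool pointing down it reaches from about 0.4 to 0.85 m from the base axis. Payload 10.4 kg.
Tool frame: the origin (TCP) lies between the finger pads; the fingertips stand 14 mm ahead of it and the grasp point (between the pads) lies 5 mm behind it; z points along the fingers, y is the direction in which the jaws open and shut (so a half turn about z gives the same grasp; the last joint's range is limited). The gripper opens to 87 mm and grips with 3 to 60 N. Pads are 19 mm wide; open, the fingers measure 117 mm over their backs; the gripper's body (75 mm by 190 mm) begins 51 mm behind the grasp point.
Start: joints at [-1.158, 0.332, -0.065, 1.46, 0.022, 1.35, -0.088], TCP at [0.264, 0.567, 0.198] pointing down, gripper open.
Joint ranges: [-2.6, 2.6], [-0.5, 2.12], [-1.47, 1.34], [0.16, 2.42], [-1.27, 4.41], [0.06, 2.06], [-2.6, 2.6]. Speed limits (rad/s): [2.22, 2.22, 2.79, 2.79, 3.14, 3.14, 3.14].

### API

Orientations are given as a unit quaternion [x, y, z, w].
In Python, from bench import readout, camera, calibration, order gives the robot as it stands.
- The arm moves only by the tool apply_moves, never from a script. Its argument "deltas" is a list of rows, each an object with "translation": the shift along the world's x, y, z in m, a list of three; "turn": the turn, a rotation vector about the world's x, y, z in rad, a list of three; "hand": the finger opening in m, from 0 to 0.087. A call has 1 to 5 rows; each row shifts and turns the pose as measured when the row begins; what a row does not reach is not made up. A row lasts 1/10 s, in which the tool goes at most 50 mm and 8.59 degrees, less where a joint would pass 70% of its speed; a pose out of reach is approached as far as the arm can. A call with a gripper value outside its range is refused whole. The fingers move at their own pace and stop on an object; "newtons" is the grip in N (left out, the last holds). Time passes only in rows, so rows that do not move let the fingers close. It gives the time, the measured TCP pose, the force and the opening at its end, in the units of the state.
- readout.read_state(): the state, without advancing time (a new reading comes with each control period).
- camera(name): name is "scene" or "top"; returns the picture (480x640x3 uint8, red, green, blue); there is no depth.
- calibration(name): a dict with "fx", "fy", "cx", "cy" (pixels), "extrinsics" (4x4, takes a point from world to camera coordinates). Camera axes: x right, y down, z forward; pixel columns grow to the right and rows downward; lengths in m; the calibration is good to about 2 mm. A picture is of the moment at which its call begins. calibration takes no time and is no camera call.
- order.close_job(): hands the job in, once; it reports no verdict.
The state is a dict: "time": time; "joint_positions": joint angles; "joint_vel": joint speeds; "joint_torque": joint torques, N m; "ee_pos": TCP position; "eef_rot": TCP orientation; "ft_force": force on the tool from outside, world axes, zero at the start; "torque": the same for the moment, N m; "width": finger opening in m.
Only numpy, scipy, OpenCV 4.12 (cv2) and the standard library are available. Lean on these libraries where they do the work, as an engineer would, in place of code of your own. Each camera call takes 0.05 s, during which the arm holds its last target. There are 200 camera calls.

## Working session

There is one attempt and no reset: what is moved stays moved. The work goes in short steps, Python scripts to look and compute and a tool call to move; the robot and the scene stay as the last step left them, time stands still between calls to the robot, and variables do not carry over. Pictures are saved under pics/ and viewed, about 8 in all and at most 12, crops included, and the job is handed in when it is done.

Besides the shell and the picture viewer there is one more tool, called after ">>>" by a JSON object that holds its "fn" and its "kwargs", one argument or row to a line. apply_moves: Moves the arm, as the interface text tells. Its arguments: {"type":"object","properties":{"deltas":{"type":"array","items":{"type":"object","properties":{"translation":{"type":"array","items":{"type":"number"}},"turn":{"type":"array","items":{"type":"number"}},"hand":{"type":"number"}}}},"newtons":{"type":"number"}},"required":["deltas"]}

```bash
mkdir -p pics; ls; python3 - <<'E'
from bench import readout, camera, calibration
import cv2
print(readout.read_state())
for n in ("scene","top"):
    cv2.imwrite(f"pics/{n}0.png",camera(n)[:,:,::-1]); c=calibration(n); print({k:(v if not hasattr(v,'round') else v) for k,v in c.items()})
E
```

```text
pics
{'time': 0.0, 'joint_positions': array([-1.15757473,  0.33290076, -0.06472145,  1.46091497,  0.02159506,
        1.34988996, -0.08854049]), 'joint_vel': array([-0.00190297, -0.00028236, -0.00123369, -0.00045992,  0.00040688,
       -0.00103998,  0.00183031]), 'joint_torque': array([-1.37921884e-04, -6.23257828e+01,  2.45297811e-02, -3.89891410e+01,
       -6.13774010e-02,  3.99499002e-02,  6.92567028e-05]), 'ee_pos': array([0.26366666, 0.56620935, 0.19694855]), 'eef_rot': array([ 2.16190668e-01,  9.76350906e-01, -6.97229640e-04, -1.27711764e-04]), 'ft_force': array([ 0.42805213,  0.23735184, -1.24882762]), 'torque': array([-0.01481513, -0.02550022,  0.01673236]), 'width': 0.08701380997553014}
{'fx': 604.259583572505, 'fy': 604.259583572505, 'cx': 320.6669270096182, 'cy': 237.92553109985244, 'extrinsics': array([[-0.19284786,  0.98112171,  0.0144875 ,  0.09092568],
       [ 0.79425326,  0.16475292, -0.58482325, -0.43771374],
       [-0.57616964, -0.10127517, -0.81103137,  1.65344109],
       [ 0.        ,  0.        ,  0.        ,  1.        ]])}
{'fx': 562.3296379174636, 'fy': 562.3296379174636, 'cx': 317.72817475062766, 'cy': 236.47789826846952, 'extrinsics': array([[ 2.12685687e-02, -9.99773774e-01, -2.20628431e-04,
        -9.28907548e-03],
       [-9.95267071e-01, -2.11517651e-02, -9.48475677e-02,
         5.86278268e-01],
       [ 9.48214440e-02,  2.23685622e-03, -9.95491783e-01,
         1.48734228e+00],
       [ 0.00000000e+00,  0.00000000e+00,  0.00000000e+00,
         1.00000000e+00]])}
```

View pics/scene0.png

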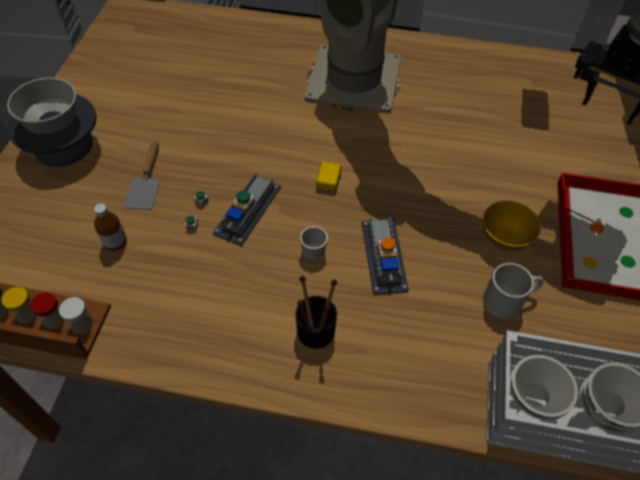

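View pics/top0.png

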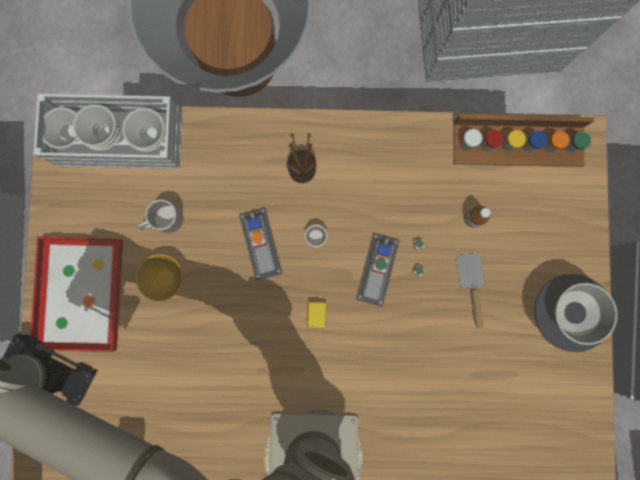

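The green dock is on the right: in the top view the key is near (385,250), the cap near (381,263), and the open chute runs down to about (370,300). I'll enlarge both views for measuring.

```bash
python3 - <<'E'
import cv2,numpy as np
a=cv2.imread("pics/top0.png")[225:315,345:435]; b=cv2.imread("pics/scene0.png")[165:255,205:295]
f=lambda i:cv2.resize(i,(540,540) ,interpolation=cv2.INTER_CUBIC)[:, :400*540//400]
cv2.imwrite("pics/crop.png",cv2.resize(np.hstack([a,b]),(800,400),interpolation=cv2.INTER_CUBIC))
E
```

```text
(no output)
```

View pics/crop.png

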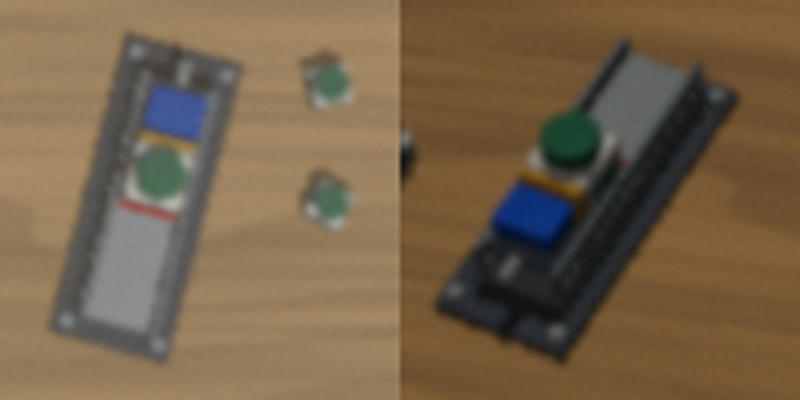

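Crop (scale 4.444). In the top view the foot corners are (127,33), (243,65), (167,362) and (52,330), the key centre is (176,111), the cap (160,173) and the lip (149,209). In the scene view the key is (134,213) and the cap (171,138).

```bash
cat > h.py <<'E'
import numpy as np, cv2
from bench import readout, camera, calibration
from scipy.spatial.transform import Rotation as R
def ray(n,uv,z):
    c=calibration(n);E=c["extrinsics"];d=np.array([(uv[0]-c["cx"])/c["fx"],(uv[1]-c["cy"])/c["fy"],1])
    d=E[:3,:3].T@d;o=-E[:3,:3].T@E[:3,3];return (o+d*(z-o[2])/d[2])
def proj(n,p):
    c=calibration(n);q=c["extrinsics"]@np.r_[p,1];return np.array([c["fx"]*q[0]/q[2]+c["cx"],c["fy"]*q[1]/q[2]+c["cy"]])
E
python3 - <<'E'
from h import *
from scipy.optimize import least_squares
s=90/400
T=lambda u,v:np.array([345+u*s-.5,225+v*s-.5]); S=lambda u,v:np.array([205+u*s-.5,165+v*s-.5])
obs=[("top",T(127,33),(95,None,8)),]
pts=[("top",T(176,111),(46,0,50)),("top",T(160,173),(7,0,66)),("top",T(149,209),(-14,0,30)),
("scene",S(134,213),(46,0,50)),("scene",S(171,138),(7,0,66)),
("top",(T(127,33)+T(243,65))/2,(95,0,8)),("top",(T(52,330)+T(167,362))/2,(-95,0,8))]
for n,uv,p in pts: print(n,p,ray(n,uv,p[2]/1000).round(4))
def w(q,p): c,s_=np.cos(q[2]),np.sin(q[2]); x,y,z=np.array(p)/1000; return np.array([q[0]+c*x-s_*y,q[1]+s_*x+c*y,z])
f=lambda q:np.concatenate([proj(n,w(q,p))-uv for n,uv,p in pts])
r=least_squares(f,[.55,-.1,-.2]);q=r.x;print(q,np.degrees(q[2]),r.fun.round(2))
mid=w(q,((59-41-13)/2+0,0,40));print("key",w(q,(46,0,50)),"catch",w(q,(-41,0,40)))
st=readout.read_state();print(R.from_quat(st["eef_rot"]).as_matrix().round(3))
E
```

```text
top (46, 0, 50) [ 0.5534 -0.1734  0.05  ]
top (7, 0, 66) [ 0.5154 -0.1625  0.066 ]
top (-14, 0, 30) [ 0.4954 -0.1601  0.03  ]
scene (46, 0, 50) [ 0.5545 -0.1747  0.05  ]
scene (7, 0, 66) [ 0.5175 -0.1647  0.066 ]
top (95, 0, 8) [ 0.5948 -0.1834  0.008 ]
top (-95, 0, 8) [ 0.4126 -0.1393  0.008 ]
[ 0.50783527 -0.16258163 -0.2396044 ] -13.728320615723486 [ 0.04  0.33  0.67  0.32 -0.31  0.44  0.76 -0.61  0.56 -0.94  0.64 -1.92
  0.27 -1.1 ]
key [ 0.55252114 -0.17349827  0.05      ] catch [ 0.46800656 -0.15285158  0.04      ]
[[-0.907  0.422 -0.   ]
 [ 0.422  0.907 -0.001]
 [-0.    -0.001 -1.   ]]
```

>>> {"fn": "apply_moves", "kwargs": {
  "deltas": [
    {"translation":[0.022,-0.042,0],"turn":[0,0,-0.085],"hand":0.08},
    {"translation":[0.022,-0.042,0],"turn":[0,0,-0.085],"hand":0.08},
    {"translation":[0.022,-0.042,0],"turn":[0,0,-0.085],"hand":0.08},
    {"translation":[0.022,-0.042,0],"turn":[0,0,-0.085],"hand":0.08},
    {"translation":[0.022,-0.042,0],"turn":[0,0,-0.085],"hand":0.08}
  ],
  "newtons": 40
}}

```text
time: 0.6
ee_pos: [0.3695, 0.3535, 0.1934]
eef_rot: [0.418, 0.908, -0.002, -0.003]
ft_force: [1.8, -0.2, 1.5]
width: 0.0802
```

>>> {"fn": "apply_moves", "kwargs": {
  "deltas": [
    {"translation":[0.022,-0.042,0],"turn":[0,0,-0.085],"hand":0.08},
    {"translation":[0.022,-0.042,0],"turn":[0,0,-0.085],"hand":0.08},
    {"translation":[0.022,-0.042,0],"turn":[0,0,-0.085],"hand":0.08},
    {"translation":[0.022,-0.042,0],"turn":[0,0,-0.085],"hand":0.08},
    {"translation":[0.022,-0.042,0],"turn":[0,0,-0.085],"hand":0.08}
  ]
}}

```text
time: 1.1
ee_pos: [0.4814, 0.1335, 0.1927]
eef_rot: [0.607, 0.794, -0.001, -0.004]
ft_force: [0.4, 0.4, 0.1]
width: 0.0799
```

>>> {"fn": "apply_moves", "kwargs": {
  "deltas": [
    {"translation":[0.004,-0.042,0],"turn":[0,0,-0.072],"hand":0.08},
    {"translation":[0.004,-0.042,0],"turn":[0,0,-0.072],"hand":0.08},
    {"translation":[0.004,-0.042,0],"turn":[0,0,-0.072],"hand":0.08},
    {"translation":[0.004,-0.042,0],"turn":[0,0,-0.072],"hand":0.08},
    {"translation":[0.004,-0.042,0],"turn":[0,0,-0.072],"hand":0.08}
  ]
}}

```text
time: 1.6
ee_pos: [0.5016, -0.0865, 0.1918]
eef_rot: [0.746, 0.666, -0.001, -0.004]
ft_force: [0.8, 0.6, -0.4]
width: 0.0804
```

>>> {"fn": "apply_moves", "kwargs": {
  "deltas": [
    {"translation":[0.003,-0.042,0],"turn":[0,0,-0.072],"hand":0.08},
    {"translation":[0.003,-0.042,0],"turn":[0,0,-0.072],"hand":0.08},
    {"translation":[0,0,0],"turn":[0,0,0],"hand":0.08}
  ]
}}

```text
time: 1.9
ee_pos: [0.5057, -0.1803, 0.1917]
eef_rot: [0.797, 0.604, -0.001, -0.003]
ft_force: [-0.9, 0.7, -0.2]
width: 0.08
```

```bash
cat > st.py <<'E'
from h import *
def st():
    s=readout.read_state(); M=R.from_quat(s["eef_rot"]).as_matrix()
    y=M[:,1]; print("t",round(s["time"],2),"pos",s["ee_pos"].round(4),"yaw",np.degrees(np.arctan2(y[1],y[0])).round(2),"z",M[:,2].round(4),"yz",y[2].round(4),"F",s["ft_force"].round(1),"w",round(s["width"],4))
    return s
E
python3 -c "
from st import *
st()"
```

```text
t 1.9 pos [ 0.5057 -0.1803  0.1917] yaw -15.63 z [-0.006  0.003 -1.   ] yz -0.0066 F [-0.9  0.7 -0.2] w 0.08
```

>>> {"fn": "apply_moves", "kwargs": {
  "deltas": [
    {"translation":[0.0033,0.0175,-0.03],"turn":[-0.003,-0.006,0.033],"hand":0.08},
    {"translation":[0,0,-0.04],"turn":[0,0,0],"hand":0.08},
    {"translation":[0,0,-0.027],"turn":[0,0,0],"hand":0.08},
    {"translation":[0,0,0],"turn":[0,0,0],"hand":0.08}
  ]
}}

```text
time: 2.3
ee_pos: [0.5085, -0.1638, 0.0918]
eef_rot: [0.787, 0.617, 0.0, 0.0]
ft_force: [-0.2, 0.7, 0.0]
width: 0.08
```

```bash
python3 -c "
from st import *
s=st()
i=camera('scene')[:,:,::-1][155:265,190:310]; j=camera('top')[:,:,::-1][225:315,345:435]
cv2.imwrite('pics/c2.png',cv2.resize(i,(720,660),interpolation=cv2.INTER_CUBIC)[:600]); 
cv2.imwrite('pics/c2.png',np.hstack([cv2.resize(i,(436,400),interpolation=cv2.INTER_CUBIC),cv2.resize(j,(360,400),interpolation=cv2.INTER_CUBIC)]))
"
```

```text
t 2.3 pos [ 0.5085 -0.1638  0.0918] yaw -13.87 z [ 1.1e-03 -4.0e-04 -1.0e+00] yz 0.0011 F [-0.2  0.7  0. ] w 0.08
```

View pics/c2.png

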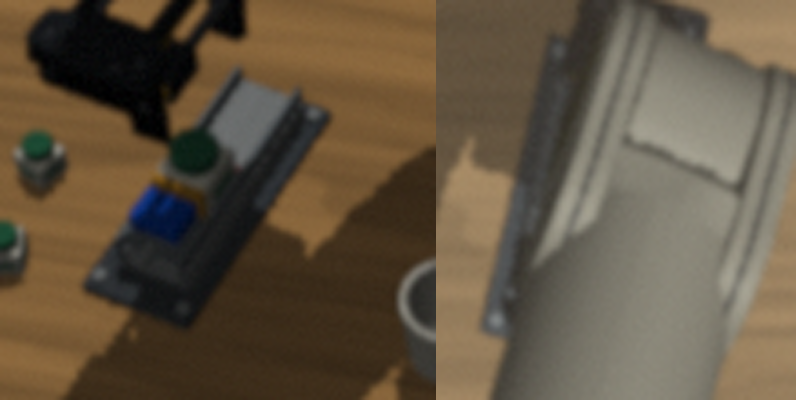

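```bash
python3 -c "
from st import *
p=readout.read_state()['ee_pos']; d=np.array([np.cos(-.2396),np.sin(-.2396),0])
cr=lambda u:((u-[190,155])*436/120).round(0)
for o in (.04,.0475,.055,-.04,-.055): print(o,cr(proj('scene',p+d*o-[0,0,.014])))
print(cr(proj('scene',[.5535,-.174,.05])), cr(proj('scene',p)),cr(proj('scene',p-[0,0,.0])))
for z in (.08,.1,.12,.14): print(z, ray('scene',(231.8,192.1),z))
"
```

```text
0.04 [160. 169.]
0.0475 [154. 178.]
0.055 [147. 187.]
-0.04 [226.  77.]
-0.055 [237.  60.]
[164. 208.] [191. 107.] [191. 107.]
0.08 [ 0.52404753 -0.18654296  0.08      ]
0.1 [ 0.53986527 -0.17982971  0.1       ]
0.12 [ 0.55568301 -0.17311647  0.12      ]
0.14 [ 0.57150075 -0.16640322  0.14      ]
```

The key finger's tip shows at (152,135), but it should project to (154,178). Either the picture lags or the tip is higher than I think, so I'll look again at rest before descending.

```bash
python3 -c "
from st import *
s=st()
i=camera('scene')[:,:,::-1][155:265,190:310]
cv2.imwrite('pics/c3.png',cv2.resize(i,(655,600),interpolation=cv2.INTER_CUBIC)); st()
"
```

```text
t 2.4 pos [ 0.5106 -0.1647  0.0953] yaw -13.91 z [ 0.0058 -0.0011 -1.    ] yz 0.0059 F [0.4 0.1 0.4] w 0.0802
t 2.45 pos [ 0.5114 -0.165   0.0962] yaw -13.91 z [ 0.0078 -0.0013 -1.    ] yz 0.0079 F [ 0.9 -0.2  0.5] w 0.08
```

View pics/c3.png

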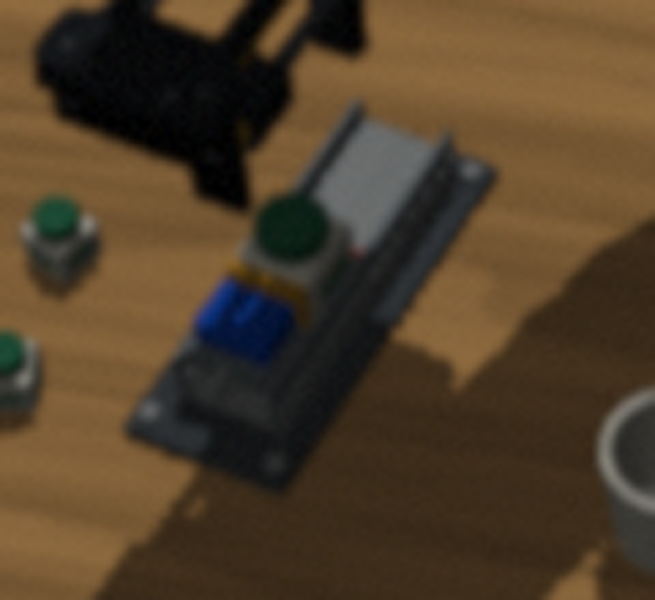

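```bash
python3 -c "
from h import *
p=np.array([.26367,.56621,.19695]); y=np.array([.422,.907,0]); 
for n in ('scene','top'):
  for h in (-.014,0,.02,.04):
    print(n,h,[proj(n,p+y*o+[0,0,h]).round(0).tolist() for o in (-.0585,-.0435,.0435,.0585)])
s=readout.read_state();p=s['ee_pos'];M=R.from_quat(s['eef_rot']).as_matrix()
for h in (-.014,0,.02,.03,.04): print('now',h,[((proj('scene',p+M@np.array([0,o,-h]))-[190,155])*5.457).round(0).tolist() for o in (-.055,-.04,.04,.055)])
i=cv2.imread('pics/scene0.png')[30:140,540:640];j=cv2.imread('pics/top0.png')[310:430,0:120]
cv2.imwrite('pics/c4.png',np.hstack([cv2.resize(i,(400,440)),cv2.resize(j,(400,440))]))
"
```

```text
scene -0.014 [[574.0, 114.0], [580.0, 117.0], [619.0, 134.0], [626.0, 137.0]]
scene 0 [[576.0, 109.0], [583.0, 112.0], [622.0, 129.0], [629.0, 132.0]]
scene 0.02 [[579.0, 102.0], [586.0, 105.0], [626.0, 122.0], [633.0, 125.0]]
scene 0.04 [[583.0, 94.0], [590.0, 97.0], [630.0, 115.0], [638.0, 118.0]]
top -0.014 [[99.0, 372.0], [93.0, 369.0], [61.0, 353.0], [55.0, 350.0]]
top 0 [[97.0, 373.0], [91.0, 370.0], [58.0, 353.0], [53.0, 350.0]]
top 0.02 [[93.0, 374.0], [87.0, 371.0], [54.0, 354.0], [49.0, 351.0]]
top 0.04 [[90.0, 375.0], [84.0, 372.0], [50.0, 355.0], [44.0, 352.0]]
now -0.014 [[356.0, 91.0], [338.0, 116.0], [238.0, 254.0], [219.0, 280.0]]
now 0 [[353.0, 68.0], [335.0, 92.0], [235.0, 230.0], [215.0, 257.0]]
now 0.02 [[350.0, 33.0], [331.0, 58.0], [230.0, 197.0], [210.0, 224.0]]
now 0.03 [[348.0, 16.0], [329.0, 41.0], [227.0, 179.0], [207.0, 207.0]]
now 0.04 [[346.0, -2.0], [327.0, 23.0], [224.0, 162.0], [204.0, 189.0]]
```

View pics/c4.png

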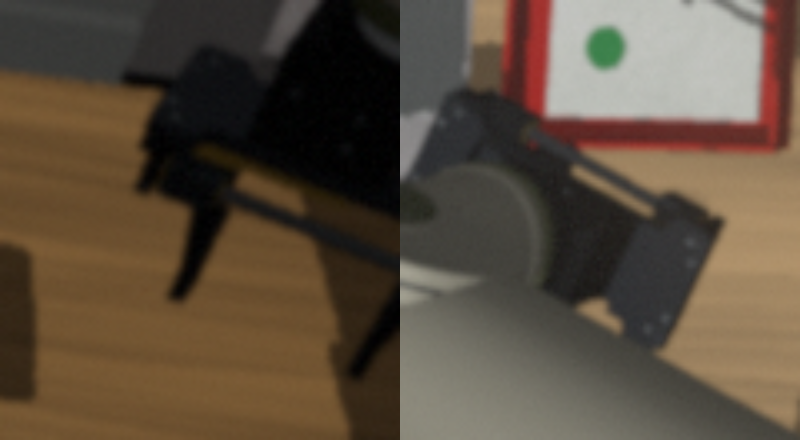

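At the start pose the tips were also about 34 mm further back than stated, so the drawn fingers look shorter than the given 14 mm. I'll settle the pose, then descend in small steps and watch the force, which will show where contact really is.

>>> {"fn": "apply_moves", "kwargs": {
  "deltas": [
    {"translation":[-0.0024,0.0022,-0.01],"turn":[0.001,0.008,0.003],"hand":0.08},
    {"translation":[0,0,0],"turn":[0,0,0],"hand":0.08},
    {"translation":[0,0,0],"turn":[0,0,0],"hand":0.08}
  ]
}}

```text
time: 2.75
ee_pos: [0.5112, -0.1629, 0.089]
eef_rot: [0.786, 0.618, 0.002, 0.002]
ft_force: [-0.1, -0.3, -0.2]
width: 0.0797
```

```bash
python3 -c "
from st import *
s=st()"
```

```text
t 2.75 pos [ 0.5112 -0.1629  0.089 ] yaw -13.71 z [ 4.7e-03 -3.0e-04 -1.0e+00] yz 0.0047 F [-0.1 -0.3 -0.2] w 0.0797
```

>>> {"fn": "apply_moves", "kwargs": {
  "deltas": [
    {"translation":[-0.003,0,-0.008],"turn":[0,0.006,0],"hand":0.08},
    {"translation":[0,0,-0.006],"turn":[0,0,0],"hand":0.08},
    {"translation":[0,0,0],"turn":[0,0,0],"hand":0.08},
    {"translation":[0,0,0],"turn":[0,0,0],"hand":0.08}
  ]
}}

```text
time: 3.15
ee_pos: [0.5082, -0.1629, 0.0744]
eef_rot: [0.786, 0.618, -0.0, -0.0]
ft_force: [-0.2, -0.2, 0.7]
width: 0.0801
```

```bash
python3 -c "
from st import *
s=st()
i=camera('scene')[:,:,::-1][155:265,190:310]
cv2.imwrite('pics/c5.png',cv2.resize(i,(655,600),interpolation=cv2.INTER_CUBIC)); st()"
```

```text
t 3.15 pos [ 0.5082 -0.1629  0.0744] yaw -13.7 z [-8.e-04 -2.e-04 -1.e+00] yz -0.0007 F [-0.2 -0.2  0.7] w 0.0801
t 3.2 pos [ 0.5082 -0.1629  0.0744] yaw -13.71 z [-8.e-04 -2.e-04 -1.e+00] yz -0.0007 F [-0.2  0.5  0.1] w 0.0801
```

View pics/c5.png

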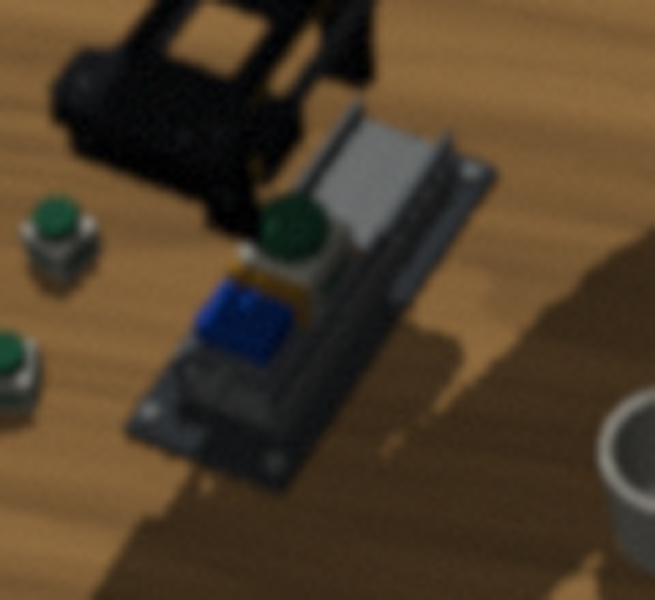

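The tip shows at (235,235), still about 34 mm up-image of the stated position. A sideways error is ruled out, because the finger would already be touching the pot cap and the force is zero. I'll probe downward by force.

>>> {"fn": "apply_moves", "kwargs": {
  "deltas": [
    {"translation":[0.001,0,-0.006],"turn":[0,0,0],"hand":0.08},
    {"translation":[0,0,0],"turn":[0,0,0],"hand":0.08}
  ]
}}

```text
time: 3.4
ee_pos: [0.5094, -0.1629, 0.0681]
eef_rot: [0.786, 0.618, -0.0, -0.0]
ft_force: [-0.3, 0.9, -0.7]
width: 0.0801
```

>>> {"fn": "apply_moves", "kwargs": {
  "deltas": [
    {"translation":[0,0,-0.006],"turn":[0,0,0],"hand":0.08},
    {"translation":[0,0,0],"turn":[0,0,0],"hand":0.08}
  ]
}}

```text
time: 3.6
ee_pos: [0.5094, -0.1629, 0.0615]
eef_rot: [0.786, 0.618, -0.0, -0.0]
ft_force: [0.3, 0.5, 0.1]
width: 0.0801
```

>>> {"fn": "apply_moves", "kwargs": {
  "deltas": [
    {"translation":[0,0,-0.003],"turn":[0,0,0],"hand":0.08},
    {"translation":[0,0,0],"turn":[0,0,0],"hand":0.08}
  ]
}}

```text
time: 3.8
ee_pos: [0.5093, -0.1629, 0.0581]
eef_rot: [0.786, 0.618, -0.0, -0.0]
ft_force: [-0.6, 1.2, 0.4]
width: 0.0799
```

```bash
python3 -c "
from st import *
s=st()
i=camera('scene')[:,:,::-1][155:265,190:310]
cv2.imwrite('pics/c6.png',cv2.resize(i,(655,600),interpolation=cv2.INTER_CUBIC)); st()
p=s['ee_pos'];M=R.from_quat(s['eef_rot']).as_matrix()
for h in (-.014,0,.02,.03): print('now',h,[((proj('scene',p+M@np.array([0,o,-h]))-[190,155])*5.457).round(0).tolist() for o in (-.055,-.04,.04,.055)])
"
```

```text
t 3.8 pos [ 0.5093 -0.1629  0.0581] yaw -13.7 z [-8.e-04 -2.e-04 -1.e+00] yz -0.0008 F [-0.6  1.2  0.4] w 0.0799
t 3.85 pos [ 0.5095 -0.163   0.0584] yaw -13.71 z [-4.e-04 -3.e-04 -1.e+00] yz -0.0004 F [ 0.7  0.1 -0.1] w 0.08
now -0.014 [[368.0, 149.0], [351.0, 174.0], [255.0, 311.0], [236.0, 338.0]]
now 0 [[366.0, 127.0], [348.0, 151.0], [251.0, 289.0], [233.0, 316.0]]
now 0.02 [[362.0, 94.0], [344.0, 119.0], [246.0, 258.0], [227.0, 285.0]]
now 0.03 [[360.0, 77.0], [342.0, 102.0], [244.0, 241.0], [225.0, 268.0]]
```

View pics/c6.png

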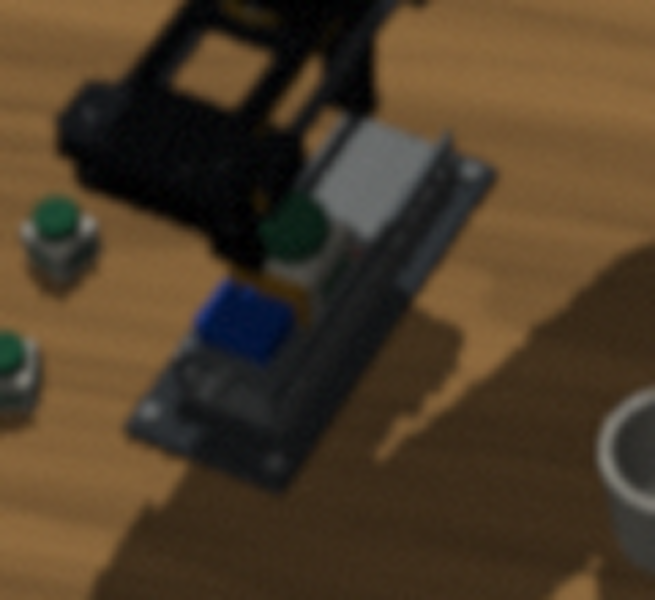

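The tip now shows at (240,268), matching a tip about 20 mm behind the reported TCP, and there is still no contact force. Contact is therefore expected near TCP z ≈ 0.030. The sideways alignment over the key looks right, so I'll continue.

>>> {"fn": "apply_moves", "kwargs": {
  "deltas": [
    {"translation":[0,0,-0.008],"turn":[0,0,0],"hand":0.08},
    {"translation":[0,0,-0.007],"turn":[0,0,0],"hand":0.08},
    {"translation":[0,0,0],"turn":[0,0,0],"hand":0.08},
    {"translation":[0,0,0],"turn":[0,0,0],"hand":0.08}
  ]
}}

```text
time: 4.25
ee_pos: [0.5095, -0.163, 0.0419]
eef_rot: [0.786, 0.618, -0.0, -0.0]
ft_force: [-0.3, 0.5, 0.3]
width: 0.0803
```

```bash
python3 -c "
from st import *
s=st()
i=camera('scene')[:,:,::-1][155:265,190:310]
cv2.imwrite('pics/c7.png',cv2.resize(i,(655,600),interpolation=cv2.INTER_CUBIC)); st()
"
```

```text
t 4.25 pos [ 0.5095 -0.163   0.0419] yaw -13.71 z [-5.e-04 -3.e-04 -1.e+00] yz -0.0004 F [-0.3  0.5  0.3] w 0.0803
t 4.3 pos [ 0.5094 -0.1629  0.042 ] yaw -13.7 z [-5.e-04 -3.e-04 -1.e+00] yz -0.0004 F [-0.5  1.   0.3] w 0.0798
```

View pics/c7.png

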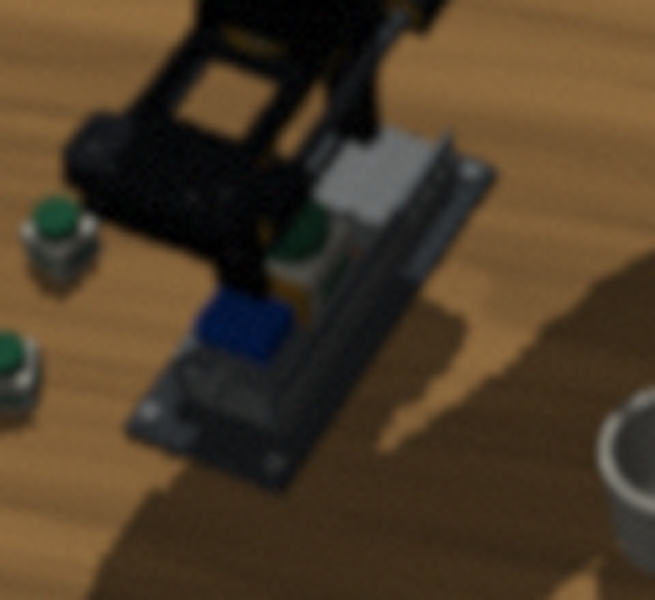

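The tip's lower edge is at (240,297) and the key's top centre is at (246,320), so there is about 10–13 mm to go. The catch finger is over the open chute, clear of the pot.

>>> {"fn": "apply_moves", "kwargs": {
  "deltas": [
    {"translation":[0,0,-0.007],"turn":[0,0,0],"hand":0.08},
    {"translation":[0,0,0],"turn":[0,0,0],"hand":0.08}
  ]
}}

```text
time: 4.5
ee_pos: [0.5096, -0.1629, 0.0346]
eef_rot: [0.786, 0.618, -0.0, 0.0]
ft_force: [-0.8, -0.3, -0.0]
width: 0.0805
```

>>> {"fn": "apply_moves", "kwargs": {
  "deltas": [
    {"translation":[0,0,-0.003],"turn":[0,0,0],"hand":0.08},
    {"translation":[0,0,0],"turn":[0,0,0],"hand":0.08}
  ]
}}

```text
time: 4.7
ee_pos: [0.5096, -0.163, 0.0313]
eef_rot: [0.786, 0.618, -0.0, 0.0]
ft_force: [0.6, -0.1, -0.6]
width: 0.0799
```

>>> {"fn": "apply_moves", "kwargs": {
  "deltas": [
    {"translation":[0,0,-0.003],"turn":[0,0,0],"hand":0.08},
    {"translation":[0,0,0],"turn":[0,0,0],"hand":0.08}
  ]
}}

```text
time: 4.9
ee_pos: [0.5097, -0.163, 0.0281]
eef_rot: [0.786, 0.618, -0.0, 0.0]
ft_force: [0.1, 1.5, -0.8]
width: 0.08
```

>>> {"fn": "apply_moves", "kwargs": {
  "deltas": [
    {"translation":[0,0,-0.003],"turn":[0,0,0],"hand":0.08},
    {"translation":[0,0,0],"turn":[0,0,0],"hand":0.08}
  ]
}}

```text
time: 5.1
ee_pos: [0.5101, -0.1631, 0.0251]
eef_rot: [0.786, 0.618, 0.0, 0.0]
ft_force: [-1.9, -0.6, 0.9]
width: 0.0798
```

```bash
python3 -c "
from st import *
s=st()
i=camera('scene')[:,:,::-1][155:265,190:310]
cv2.imwrite('pics/c8.png',cv2.resize(i,(655,600),interpolation=cv2.INTER_CUBIC)); st()
"
```

```text
t 5.1 pos [ 0.5101 -0.1631  0.0251] yaw -13.7 z [ 8.e-04 -4.e-04 -1.e+00] yz 0.0009 F [-1.9 -0.6  0.9] w 0.0798
t 5.15 pos [ 0.51   -0.1631  0.0253] yaw -13.7 z [ 7.e-04 -3.e-04 -1.e+00] yz 0.0008 F [ 0.4 -0.1  0.1] w 0.08
```

View pics/c8.png

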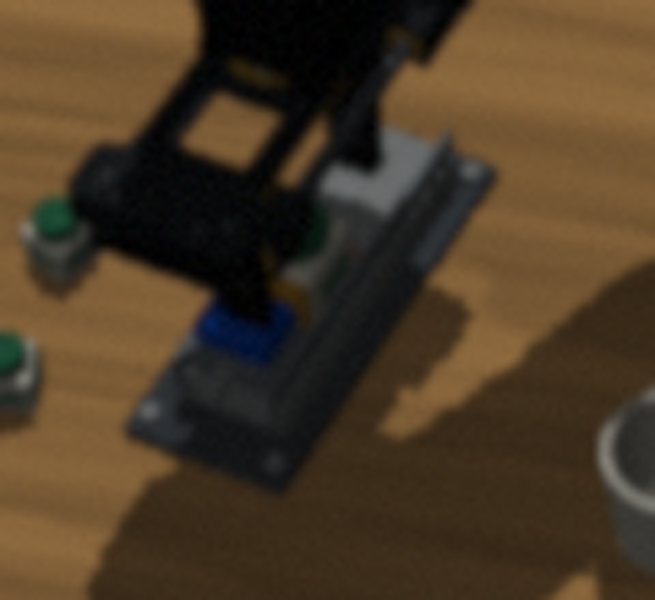

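The tip is about 3–4 mm above the key, centred on it at (245,318) against the key's (246,322). The catch finger is down over the chute at (370,165). I'll press now.

>>> {"fn": "apply_moves", "kwargs": {
  "deltas": [
    {"translation":[0,0,-0.004],"turn":[0,0,0],"hand":0.08},
    {"translation":[0,0,-0.006],"turn":[0,0,0],"hand":0.08},
    {"translation":[0,0,-0.003],"turn":[0,0,0],"hand":0.08}
  ]
}}

```text
time: 5.45
ee_pos: [0.5112, -0.1633, 0.0141]
eef_rot: [0.787, 0.618, 0.001, 0.001]
ft_force: [-19.8, 6.5, 52.0]
width: 0.08
```

```bash
python3 -c "
from st import *
s=st()
i=camera('scene')[:,:,::-1][155:265,190:310]
cv2.imwrite('pics/c9.png',cv2.resize(i,(655,600),interpolation=cv2.INTER_CUBIC)); st()
"
```

```text
t 5.45 pos [ 0.5112 -0.1633  0.0141] yaw -13.72 z [ 3.2e-03  8.0e-04 -1.0e+00] yz 0.0029 F [-19.8   6.5  52. ] w 0.08
t 5.5 pos [ 0.5111 -0.1633  0.0144] yaw -13.73 z [ 0.0031  0.0012 -1.    ] yz 0.0027 F [-17.3   6.1  38.7] w 0.0799
```

View pics/c9.png

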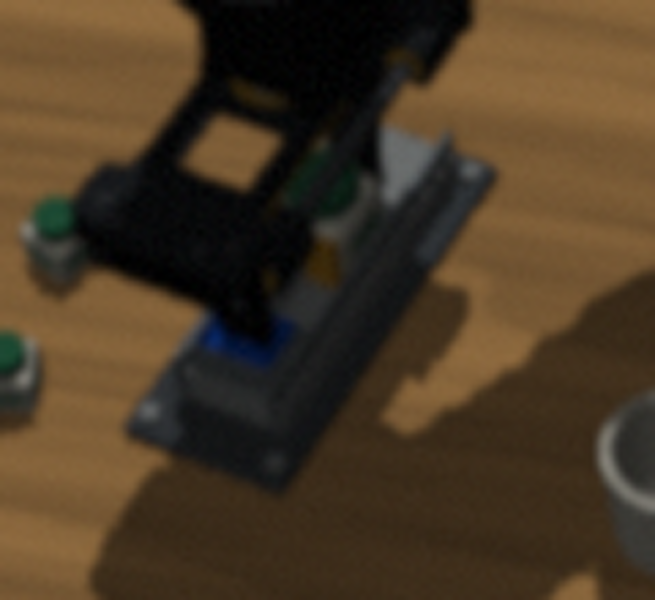

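The pot is trapped: the cap is at (325,185), the pusher is out behind it at (325,265), the finger is beyond it at (372,165), and the key is sunk. The press is at 39 N, so I'll ease it.

>>> {"fn": "apply_moves", "kwargs": {
  "deltas": [
    {"translation":[0,0,0],"turn":[0,0,0],"hand":0.08}
  ]
}}

```text
time: 5.6
ee_pos: [0.5107, -0.1632, 0.0153]
eef_rot: [0.787, 0.617, 0.002, -0.0]
ft_force: [-9.9, 3.2, 11.8]
width: 0.0798
```

```bash
python3 -c "
from st import *
s=st();i=camera('scene');st();cv2.imwrite('pics/f.png',cv2.resize(i[155:265,190:310,::-1],(655,600),interpolation=cv2.INTER_CUBIC))"
```

```text
t 5.6 pos [ 0.5107 -0.1632  0.0153] yaw -13.75 z [ 0.0023  0.0027 -1.    ] yz 0.0016 F [-9.9  3.2 11.8] w 0.0798
t 5.65 pos [ 0.5107 -0.1632  0.0151] yaw -13.76 z [ 0.0024  0.0027 -1.    ] yz 0.0017 F [-9.9  3.5 19.9] w 0.08
```

```bash
python3 -c "
from st import *
for k in range(12): i=camera('scene')
st();cv2.imwrite('pics/f.png',cv2.resize(i[155:265,190:310,::-1],(655,600),interpolation=cv2.INTER_CUBIC))"
```

```text
t 6.25 pos [ 0.5107 -0.1632  0.0151] yaw -13.74 z [ 0.0024  0.0024 -1.    ] yz 0.0018 F [-11.1   3.2  20.6] w 0.08
```

View pics/f.png

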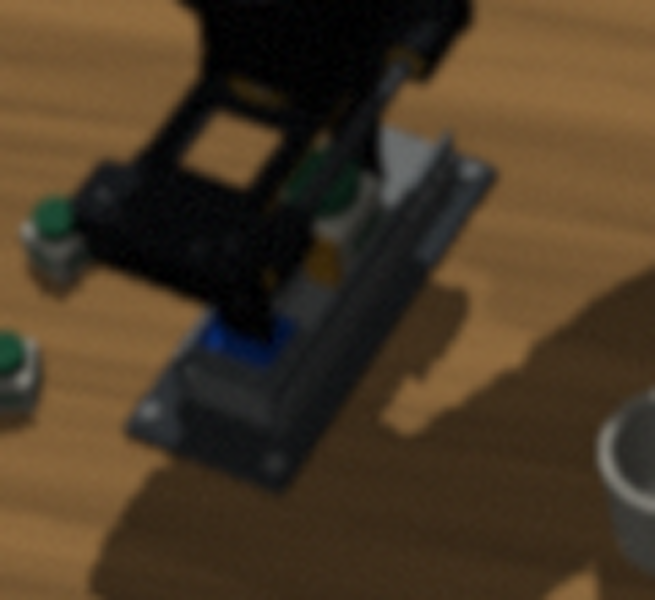

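The hold is steady for 0.6 s: the pot is upright at (328,195) between the pusher and the finger, and the key is down. I'll hand it in.

```bash
python3 -c "
from bench import order
print(order.close_job())"
```

```text
the job is handed in; nothing more can be done
None
```

The green dock's key is held down by one finger, and the popped pot is stopped upright on the chute by the other finger, against the spring pusher. I handed the job in at about 6.3 s. No verdict is reported.

**Last checks:**
- The pose, the 80 mm finger opening and the downward push of about 20 N held steady over the last 0.6 s.
- The final picture shows the key sunk, the pusher out behind the pot, and the pot upright against the catching finger.
- The small pots next to the dock and the tea cup show no movement. I did not look at the orange dock again, but the arm stayed well clear of it.

**What disagreed:**
- **Finger length:** the given data puts the fingertips 14 mm ahead of the TCP. The pictures and the contact force put them 20 to 28 mm behind it, so I found the key by stepping down in small moves and watching the force.
- **Press force:** the press briefly reached about 52 N down on the key before I eased it. That is under the 120 N wrist limit, and the fingertip took it, not the gripper body.
- **Sideways force:** about 11 N remained at the end. That is more than the pusher's 2.5 N; I think it is friction of the fingertip on the key, but I did not confirm that.

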